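# Swap the bust behind the tall casts for the owl

## Task

The little bust at the back of the tray is wanted on the turntable for retouching, and the owl is to stand in its place. First stand both tall casts in front of it on the cork mat; while they wait there, set the bust in the middle of the turntable and then the owl on the spot where the bust stood; finally return each tall cast to exactly the spot it came from. Keep all four casts upright throughout, and leave the brush pot and the jar where they are.

Things in the scene. Friction and masses are not known exactly. Their poses are not given: they have to be found in the camera images.
- robed: Tall white plaster cast of a robed standing woman, about 153 mm high, on a round foot 54 mm across; it narrows upwards to a round chest 38 mm across from 88 to 124 mm above the underside (the place to grip, any yaw), small round head above. 0.3 kg or so. Stands on one front spot of the tray. Origin: centre of the underside, z up.
- cat: Tall white plaster cast of a sitting cat with a ball head and two pointed ears, about 160 mm high over the ears, round foot 54 mm across, round chest 38 mm across from 88 to 124 mm above the underside (the place to grip, any yaw), ball head above hardly narrower. 0.3 kg or so. Stands on the other front spot of the tray. Origin: centre of the underside, z up.
- bust: Small white plaster bust on a 46 mm square, 12 mm thick foot, 85 mm high; the head is round, 34 mm across from 50 to 72 mm above the underside (the place to grip, any yaw). 0.22 kg or so. Stands at the back of the tray, away from the robot, close behind the two tall casts. Origin: centre of the underside, z up.
- owl: Small squat white plaster owl, 74 mm high without its ear tufts (about 80 mm with them), an upright round body 44 mm across from 6 to 52 mm above the underside (the place to grip, any yaw). 0.2 kg or so. At the start it stands on a round dark wooden disc (90 mm across, 12 mm thick) between the robot and the tray. Origin: centre of the underside, z up.
- tray_back (a point): Back spot of the fixed wooden tray, under the bust at the start: centre of a flush cork disc 58 mm across on its floor, 15 mm above the table. Axes: x away from the robot, y left, z up. Tray 150 mm (x) by 190 mm (y); a rim 7 mm above the floor at back and sides only. The tall casts start within 4 mm of two like discs, 50 mm to -x of this point and 44 mm to either side in y.
- turntable_top (a point): Centre of the top face of the fixed round metal turntable (160 mm across, top 44 mm above the table; it does not turn), left or right of the tray. z up.
- mat: Flat cork mat fixed on the table, 120 mm (its x) by 190 mm (its y), 6 mm thick, on the other side of the tray from the turntable: the place where the tall casts wait. It has room for both, one 45 mm to each side of its centre along y. Origin: centre of its underside, z up.
- brush_pot: White pot of paint brushes with a blue rim, 76 mm across, 95 mm high, brushes up to 180 mm high; beyond the tray to the left. To be left alone. Origin: centre of its underside.
- jar: Amber glass jar with a steel lid, 64 mm across, 90 mm high; beyond the tray to the right. To be left alone. Origin: centre of its underside.
There are look-alikes about, which are no part of the job. Leave any green or pink look-alike of the owl alone. Leave any purple look-alike of the robed alone.

How it is judged:
By the outcome, as a careful person would: the job done as asked, in the order asked, and still so for the second after the job is handed in, with the robot touching nothing.
It also fails if it takes over 125 s, if anything falls off the work surface, if the arm or the gripper's body presses on something with over 40 N, if the wrist force passes 120 N, or if a joint passes its speed limit or range.

## Robot

A 6-joint arm with a two-finger parallel gripper is mounted at the origin on the work surface. World frame = base frame: x ahead of the robot, y to its left, z up, the work surface at z = 0. Lengths are in m, angles in rad, forces in N, time in s.
With the tool pointing down it reaches from about 0.35 to 0.85 m from the base axis. Payload 8.1 kg.
Tool frame: the origin (TCP) lies on the centre line of the jaws, within the pads' length; the fingertips stand 17 mm ahead of it and the grasp point (between the pads) lies 2 mm behind it; z points along the fingers, y is the line along which they close (so a half turn about z gives the same grasp; the last joint's range is limited). The gripper opens to 93 mm and grips with 3 to 60 N. Pads are 15 mm wide; open, the fingers measure 128 mm over their backs; the gripper's body (75 mm by 188 mm) begins 65 mm behind the grasp point.
Start: joints at [-1.192, 0.13, 1.488, -0, 1.523, -0.085], TCP at [0.268, -0.537, 0.204] pointing down, gripper open.
Joint ranges: [-2.96, 2.96], [-0.89, 2.26], [0.02, 2.5], [-1.34, 4.48], [0, 2.73], [-2.66, 2.66]. Speed limits (rad/s): [2.39, 2.39, 2.79, 3.14, 3.14, 3.14].

## Interface

Orientations are given as a rotation vector (axis times angle).
In Python, from station import r gives the robot as it stands. The module is installed in compiled form; this text tells all that it offers.
- The arm moves only by the tool play_rows, never from a script. Its argument "deltas" is a list of rows, each a list of 6 numbers: the shift along the tool's x, y, z in units of 30 mm (1.0 is 30 mm), then the turn, a rotation vector about the tool's x, y, z in units of 10 degrees (1.0 is 10 degrees). A call has 1 to 8 rows; each row shifts and turns the commanded pose from where the row before left it, along the tool's axes as they then stand; what a row does not reach is not made up. A row lasts 1/8 s, in which the tool goes at most 62.5 mm and 10.7 degrees, less where a joint would pass 70% of its speed; a pose out of reach is approached as far as the arm can. A call is refused whole if a number of a shift passes 1 or a number of a turn 1, either way. A call with a gripper value outside its range is refused whole. "claw" is the finger opening in mm, from 0 to 93, set as the call begins (left out, the last holds). The fingers move at their own pace and stop on an object; "newtons" is the grip in N (left out, the last holds). Time passes only in rows, so rows that do not move let the fingers close. It gives the time, the measured TCP pose, the force, the opening and the grip force at its end, in the units of the state.
- r.sense(): the state, without advancing time (a new reading comes with each control period).
- r.snapshot(name): name is "scene" or "side" or "wrist"; returns a dict with "pixels" (480x640x3 uint8, blue, green, red), "fx", "fy", "cx", "cy" (pixels), "D" ([k1, k2, p1, p2, k3] as OpenCV has them; the pictures are not rectified), "rvec" (rotation vector, rad) and "tvec" (3), from world to camera coordinates, as OpenCV has them; the wrist camera has in their place "tool_from_camera" (4x4, takes a point from camera to tool coordinates, whose origin is the TCP and whose axes are the flange's). Camera axes: x right, y down, z forward; pixel columns grow to the right and rows downward; lengths in m; the calibration is good to about 2 mm. A picture is of the moment at which its call begins: read the wrist's pose just before it. There is no depth.
- r.finish_job(): hands the job in; it is judged then, once.
The state is a dict: "t": time; "joint_positions": joint angles; "joint_vel": joint speeds; "joint_efforts": joint torques, N m; "position": TCP position; "eef_rot": TCP orientation; "ft_force": force on the tool from outside, world axes, zero at the start; "wrist_torque": the same for the moment, N m; "opening": opening from 0.0 (shut) to 1.0 (fully open); "grasp_force": force on a finger pad.
Only numpy, scipy, OpenCV 4.12 (cv2) and the standard library are available. Lean on these libraries where they do the work, as an engineer would, in place of code of your own. Each camera call takes 0.05 s, during which the arm holds its last target. There are 200 camera calls.

## Working session

There is one attempt and no reset: what is moved stays moved. The work goes in short steps, Python scripts to look and compute and a tool call to move; the robot and the scene stay as the last step left them, time stands still between calls to the robot, and variables do not carry over. Pictures are saved under pics/ and viewed, at most 14 in all, crops included, and the job is handed in when it is done.

Besides the shell and the picture viewer there is one more tool, called after "Call:" by a JSON object that holds its "name" and its "arguments", one argument or row to a line. play_rows: Moves the arm, as the interface text tells. Its arguments: {"type":"object","properties":{"deltas":{"type":"array","items":{"type":"array","items":{"type":"number"}}},"claw":{"type":"number"},"newtons":{"type":"number"}},"required":["deltas"]}

```bash
mkdir -p pics
cat > h.py <<'E'
import numpy as np, cv2
from station import r
def snap(n,f=None):
    s=r.snapshot(n)
    if f: cv2.imwrite('pics/'+f+'.png',s['pixels'])
    return s
def ray(s,uv,T=None):
    K=np.array([[s['fx'],0,s['cx']],[0,s['fy'],s['cy']],[0,0,1.]])
    p=cv2.undistortPoints(np.array([[uv]],float),K,np.array(s['D'],float))[0,0]
    d=np.array([p[0],p[1],1.])
    if 'rvec' in s:
        R=cv2.Rodrigues(np.array(s['rvec'],float))[0]; return -R.T@np.array(s['tvec'],float).ravel(), R.T@d
    M=T@np.array(s['tool_from_camera']); return M[:3,3],M[:3,:3]@d
def plane(s,uv,z,T=None):
    o,d=ray(s,uv,T); return o+d*(z-o[2])/d[2]
def toolT(st):
    T=np.eye(4);T[:3,:3]=cv2.Rodrigues(np.array(st['eef_rot'],float))[0];T[:3,3]=st['position'];return T
def proj(s,P):
    K=np.array([[s['fx'],0,s['cx']],[0,s['fy'],s['cy']],[0,0,1.]])
    return cv2.projectPoints(np.array(P,float).reshape(-1,1,3),np.array(s['rvec'],float),np.array(s['tvec'],float),K,np.array(s['D'],float))[0][:,0]
E
python3 - <<'E'
from h import *
st=r.sense(); print(st)
a=snap('scene','scene0');b=snap('side','side0');
for s in(a,b): print(ray(s,(320,240)),s['fx'])
E
```

```text
{'t': 0.0, 'joint_positions': array([-1.19239023e+00,  1.31196796e-01,  1.48928230e+00, -3.96396718e-05,
        1.52300833e+00, -8.54474166e-02]), 'joint_vel': array([ 3.65959977e-05,  2.20842067e-03, -1.69714995e-04, -3.02943897e-05,
       -2.86001914e-04,  1.34290628e-04]), 'joint_efforts': array([ 1.21244830e-03, -5.59828556e+01, -4.91757953e+01,  7.69003015e-02,
        3.53001512e-02, -1.02011438e-04]), 'position': array([ 0.26819338, -0.53604261,  0.20316455]), 'eef_rot': array([-3.05565815e+00, -7.21678275e-01,  4.95638810e-04]), 'ft_force': array([ 0.41462396, -0.39885803, -0.7108101 ]), 'wrist_torque': array([-0.04096345, -0.04321828, -0.0100502 ]), 'grasp_force': 0.0, 'opening': 0.9979560536766343}
(array([1.06894326, 0.2402212 , 0.9378211 ]), array([-0.45655408, -0.2154528 , -0.8632309 ])) 461.93083513379315
(array([0.30902219, 0.50561478, 0.6689373 ]), array([ 0.34155805, -0.60529   , -0.71949009])) 482.48529690381764
```

View pics/scene0.png

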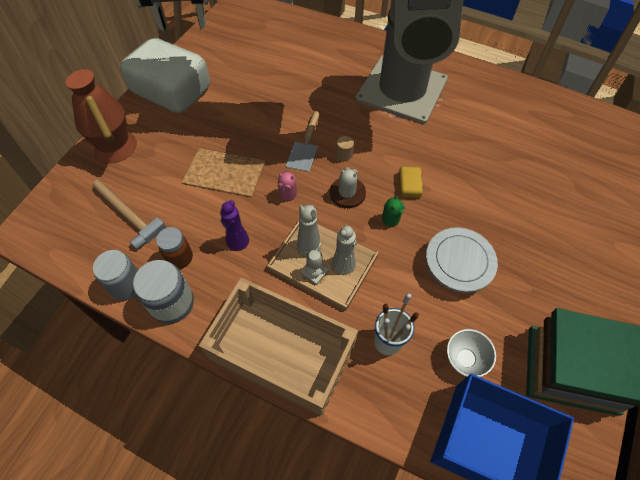

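View pics/side0.png

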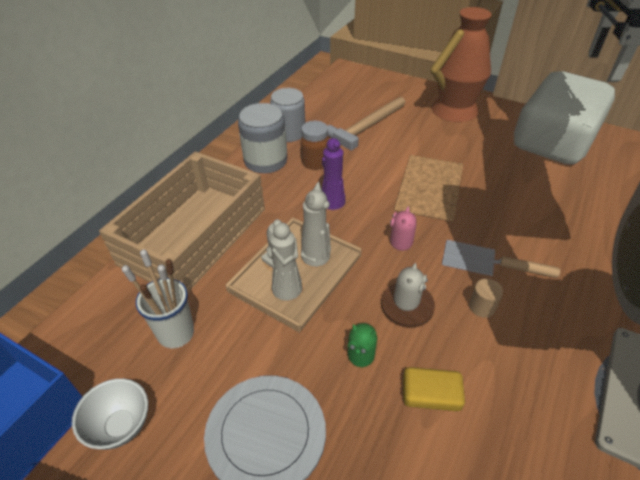

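The scene view has the cat at about (307,230), robed (344,250), bust (315,265), owl (348,185), turntable (461,261) and mat (224,171). The side view has robed (285,260), cat (316,225) and owl (408,290), with the bust hidden behind the tall casts.

Run:
```python
from h import *
a=snap('scene');b=snap('side')
np.set_printoptions(precision=4,suppress=True)
pts={'mat':((224,171),.006),'matc':((184,172),.006),'matc2':((197,150),.006),'matc3':((264,155),.006),'matc4':((251,194),.006),'tt':((461,260),.044),'owl':((348,190),.03),
'trayFR':((268,264),.015),'trayBR':((346,303),.015),'trayBL':((377,258),.015),'trayFL':((303,219),.015),'cathead':((308,212),.14),'robhead':((346,233),.145),'bust':((315,258),.061),'purple':((231,207),.14),'pink':((287,185),.04),'green':((393,212),.04),'pot':((394,325),.095),'jar':((172,240),.09),'brush':((408,296),.18)}
for k,(u,z) in pts.items(): print(k,plane(a,u,z))
print('side')
for k,u,z in [('cathead',(317,194),.14),('robhead',(280,231),.145),('owl',(409,290),.03),('tt',(266,430),.044),('mat',(430,187),.006)]: print(k,plane(b,u,z))
for s,n in((a,'a'),(b,'b')):
    im=s['pixels'];hsv=cv2.cvtColor(im,cv2.COLOR_BGR2HSV)
    m=((hsv[...,1]<50)&(hsv[...,2]>70)).astype(np.uint8)
    c,_=cv2.findContours(m,cv2.RETR_EXTERNAL,cv2.CHAIN_APPROX_NONE)
    for q in c:
        if cv2.contourArea(q)>250: print(n,cv2.boundingRect(q),cv2.fitEllipse(q)[0:2])
```

```text
mat [ 0.4976 -0.3046  0.006 ]
matc [ 0.545  -0.3978  0.006 ]
matc2 [ 0.4674 -0.4089  0.006 ]
matc3 [ 0.4062 -0.2373  0.006 ]
matc4 [ 0.531  -0.2045  0.006 ]
tt [0.5072 0.3197 0.044 ]
owl [0.432  0.0141 0.03  ]
trayFR [ 0.688  -0.0685  0.015 ]
trayBR [0.698  0.1279 0.015 ]
trayBL [0.5674 0.1467 0.015 ]
trayFL [ 0.5462 -0.0515  0.015 ]
cathead [ 0.5971 -0.0104  0.14  ]
robhead [0.6123 0.0823 0.145 ]
bust [0.6503 0.0311 0.061 ]
purple [ 0.6557 -0.1618  0.14  ]
pink [ 0.4895 -0.1227  0.04  ]
green [0.4514 0.1373 0.04  ]
pot [0.732  0.2395 0.095 ]
jar [ 0.7586 -0.258   0.09  ]
brush [0.7044 0.2425 0.18  ]
side
cathead [ 0.6163 -0.0306  0.14  ]
robhead [0.6212 0.0773 0.145 ]
owl [ 0.4253 -0.0012  0.03  ]
tt [0.4998 0.3182 0.044 ]
mat [ 0.4943 -0.3     0.006 ]
a (447, 329, 49, 48) ((470.93603515625, 352.5390319824219), (44.71336364746094, 50.305233001708984))
a (375, 308, 40, 36) ((394.3531799316406, 325.7859191894531), (31.37990951538086, 35.38172912597656))
a (144, 278, 50, 43) ((167.15884399414062, 296.6580505371094), (43.62302780151367, 46.46982955932617))
a (93, 250, 90, 55) ((141.4764
[... 1426 characters left out ...]
5) ((468.89276123046875, 257.2530517578125), (28.27914810180664, 61.41494369506836))
b (262, 220, 40, 80) ((282.55047607421875, 261.29095458984375), (31.62361717224121, 82.86076354980469))
b (301, 183, 29, 83) ((315.48626708984375, 230.62767028808594), (27.23167610168457, 88.09815979003906))
b (514, 71, 101, 93) ((563.889892578125, 116.29412841796875), (79.75738525390625, 103.8009262084961))
b (608, 27, 32, 55) ((625.3992309570312, 52.15876007080078), (16.771516799926758, 62.80134201049805))
b (490, 0, 29, 77) ((503.0244445800781, 29.51396942138672), (14.502227783203125, 95.19522857666016))
b (0, 0, 358, 317) ((136.99317932128906, 116.35808563232422), (276.42999267578125, 410.7467346191406))
```

Call:
{"name": "play_rows", "arguments": {
  "deltas": [
    [0,0,-1,0,0,1],
    [0,0,-1,0,0,1],
    [0,0,-1,0,0,0.66],
    [0,0,-1,0,0,0],
    [0,0,-1,0,0,0],
    [1,0,0,0,0,0],
    [1,0,0,0,0,0],
    [1,-1,0,0,0,0]
  ]
}}

```text
t: 1.2
position: [0.3588, -0.5071, 0.3527]
eef_rot: [-3.14, 0.003, 0.002]
ft_force: [1.3, 0.4, 0.2]
opening: 1.001
grasp_force: 0.0
```

Call:
{"name": "play_rows", "arguments": {
  "deltas": [
    [1,-1,0,0,0,0],
    [1,-1,0,0,0,0],
    [0,-1,0,0,0,0],
    [0,-1,0,0,0,0],
    [0,-1,0,0,0,0],
    [0,-1,0,0,0,0],
    [0,0,0,0,0,0],
    [0,0,0,0,0,0]
  ]
}}

```text
t: 2.2
position: [0.4185, -0.3271, 0.3542]
eef_rot: [3.141, -0.0, -0.0]
ft_force: [-0.4, -0.2, 0.3]
opening: 1.0
grasp_force: 0.0
```

Run:
```python
from h import *
st=r.sense(); print(st['position'],st['eef_rot'],st['t'],st['joint_positions'])
s=snap('wrist','w1');T=toolT(st)
print(T); print(T@s['tool_from_camera']); print(s['fx'],plane(s,(320,240),0,T))
```

```text
[ 0.41851059 -0.32707667  0.35417891] [ 3.14121115e+00 -4.42583229e-04 -1.14809304e-04] 2.2 [-7.59674487e-01 -6.77674937e-02  1.42031595e+00 -3.34892386e-04
  1.78883452e+00  8.11331154e-01]
[[ 9.99999958e-01 -2.81777496e-04 -7.31524938e-05  4.18510592e-01]
 [-2.81805381e-04 -9.99999888e-01 -3.81463908e-04 -3.27076672e-01]
 [-7.30449977e-05  3.81484506e-04 -9.99999925e-01  3.54178909e-01]
 [ 0.00000000e+00  0.00000000e+00  0.00000000e+00  1.00000000e+00]]
[[ 2.11138982e-04 -9.61775840e-01 -2.73837888e-01  4.94244572e-01]
 [-9.99999958e-01 -1.49016356e-04 -2.47659821e-04 -3.27443133e-01]
 [ 1.97386909e-04  2.73837928e-01 -9.61775831e-01  5.34415354e-01]
 [ 0.00000000e+00  0.00000000e+00  0.00000000e+00  1.00000000e+00]]
403.8070354641601 [ 0.34496281 -0.32385421  0.        ]
```

View pics/w1.png

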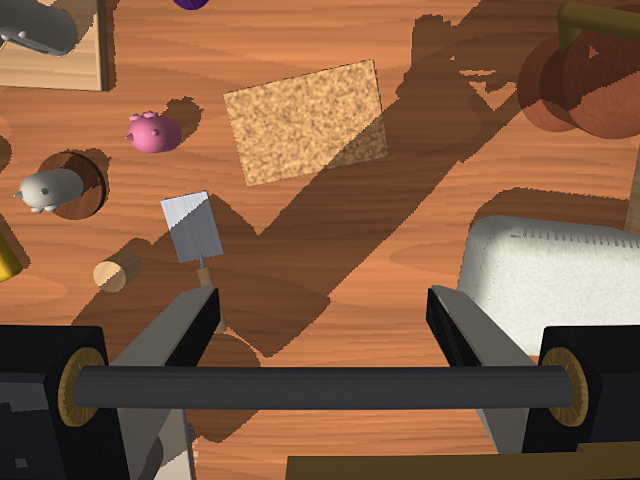

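Wrist view: the mat's corners are near (223,94), (373,59), (388,157) and (247,187). The pink look-alike is at (153,132) and the owl on its disc at (70,187).

Call:
{"name": "play_rows", "arguments": {
  "deltas": [
    [0.5,-1,0,0,0,0],
    [0.5,-1,0,0,0,0],
    [0.5,-1,0,0,0,0],
    [0.5,-1,0,0,0,0],
    [0.5,-1,0,0,0,0],
    [0.5,-1,0,0,0,0],
    [0.5,-1,0,0,0,0],
    [0.5,-1,0,0,0,0]
  ]
}}

```text
t: 3.25
position: [0.5393, -0.0867, 0.3538]
eef_rot: [3.142, -0.003, -0.001]
ft_force: [0.2, -1.5, -0.1]
opening: 0.998
grasp_force: 0.0
```

Call:
{"name": "play_rows", "arguments": {
  "deltas": [
    [0.4,-1,0,0,0,0],
    [0,-1,0,0,0,0],
    [0,-1,0,0,0,0],
    [0,-1,0,0,0,0],
    [0,0,0,0,0,0],
    [0,0,0,0,0,0]
  ]
}}

```text
t: 4.0
position: [0.551, 0.0323, 0.3539]
eef_rot: [3.141, -0.002, -0.001]
ft_force: [-1.0, 0.3, -0.7]
opening: 1.004
grasp_force: 0.0
```

Run:
```python
from h import *
st=r.sense(); print(st['position'],st['eef_rot'],st['t'])
s=snap('wrist','w2');T=toolT(st)
np.savez('w2.npz',T=T)
s1={k:s[k] for k in s if k!='pixels'}
T1=np.array([[1,0,0,.41851],[0,-1,0,-.32708],[0,0,-1,.35418],[0,0,0,1.]])
for p in [(223,94),(373,59),(388,157),(247,187)]: print(plane(s1,p,.006,T1))
```

```text
[0.55096833 0.03228386 0.3538932 ] [ 3.14109305e+00 -1.58222788e-03 -8.43887662e-04] 4.0
[ 0.53486129 -0.20355302  0.006     ]
[ 0.5751727 -0.3884902  0.006    ]
[ 0.45765828 -0.4114651   0.006     ]
[ 0.41885802 -0.22803981  0.006     ]
```

View pics/w2.png

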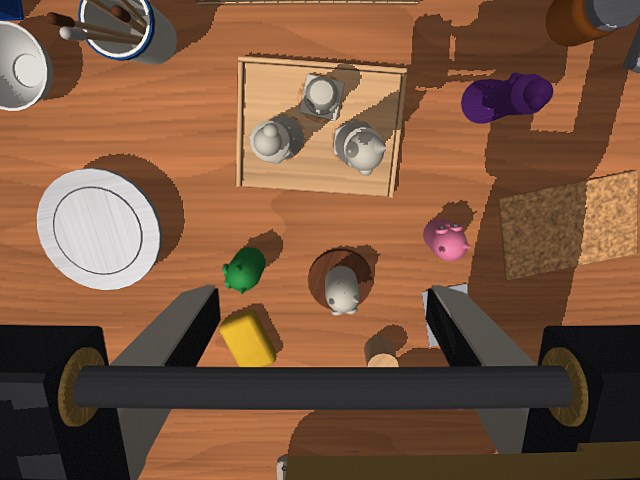

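The second wrist view shows the tray with corners near (239,57), (406,67), (392,196) and (237,186). On it are robed (272,138), cat (362,150) and bust (322,95); the owl is at (342,283) and the turntable at (99,229). I'll zoom in on the tray.

Run:
```python
from h import *
im=cv2.imread('pics/w2.png'); c=im[50:200,220:420]; cv2.imwrite('pics/w2c.png',cv2.resize(c,(800,600),interpolation=cv2.INTER_CUBIC))
s=r.snapshot('wrist');T=np.load('w2.npz')['T']
for n,p,z in [('c1',(239,57),.022),('c2',(406,67),.022),('c3',(392,196),.015),('c4',(237,186),.015),('tt',(98.5,229),.044),('bust',(322.5,94),.061+.015)]: print(n,plane(s,p,z,T).round(4))
hsv=cv2.cvtColor(im,cv2.COLOR_BGR2HSV)
m=((hsv[...,1]<60)&(hsv[...,2]>60)).astype(np.uint8)
cs,_=cv2.findContours(m,cv2.RETR_EXTERNAL,cv2.CHAIN_APPROX_NONE)
for q in cs:
    if cv2.contourArea(q)>300 and cv2.boundingRect(q)[1]<300: 
        e=cv2.fitEllipse(q); print(cv2.boundingRect(q),e, plane(s,e[0],.044,T).round(4))
```

```text
c1 [0.7074 0.1303 0.022 ]
c2 [ 0.6962 -0.067   0.022 ]
c3 [ 0.5407 -0.0581  0.015 ]
c4 [0.5539 0.1423 0.015 ]
tt [0.5043 0.316  0.044 ]
bust [0.6614 0.0319 0.076 ]
(110, 286, 105, 80) ((161.8299102783203, 333.9254455566406), (37.0874137878418, 125.32830810546875), 44.94551467895508) [0.3568 0.2512 0.044 ]
(432, 284, 105, 82) ((482.5355224609375, 331.4103088378906), (38.65431594848633, 129.69061279296875), 137.2483673095703) [ 0.3604 -0.1856  0.044 ]
(325, 266, 35, 49) ((341.5890197753906, 290.2402038574219), (33.80878829956055, 50.34451675415039), 173.6421661376953) [0.4214 0.0072 0.044 ]
(37, 168, 124, 122) ((98.519287109375, 228.34075927734375), (114.29859924316406, 129.84634399414062), 130.43617248535156) [0.5052 0.3159 0.044 ]
(333, 121, 53, 54) ((358.4969787597656, 146.12472534179688), (45.03764343261719, 55.609004974365234), 134.42982482910156) [ 0.6052 -0.0107  0.044 ]
(249, 116, 54, 47) ((276.2912292480469, 138.90013122558594), (43.91809844970703, 53.572547912597656), 73.38462829589844) [0.6136 0.0865 0.044 ]
(299, 74, 45, 47) ((321.26702880859375, 96.86775207519531), (43.60250473022461, 46.256622314453125), 0.31391650438308716) [0.6607 0.0334 0.044 ]
(0, 20, 53, 91) ((22.023616790771484, 68.08824157714844), (54.93559265136719, 94.3787841796875), 174.66722106933594) [0.6969 0.3803 0.044 ]
(130, 4, 47, 61) ((152.1787872314453, 38.07817840576172), (47.6591911315918, 54.542545318603516), 173.95172119140625) [0.7251 0.2231 0.044 ]
(593, 0, 47, 31) ((614.8089599609375, 12.691584587097168), (31.261098861694336, 50.613956451416016), 83.42893981933594) [ 0.7551 -0.297   0.044 ]
(80, 0, 70, 58) ((115.79584503173828, 23.17561149597168), (59.79704666137695, 64.84512329101562), 110.26742553710938) [0.7415 0.2629 0.044 ]
```

View pics/w2c.png

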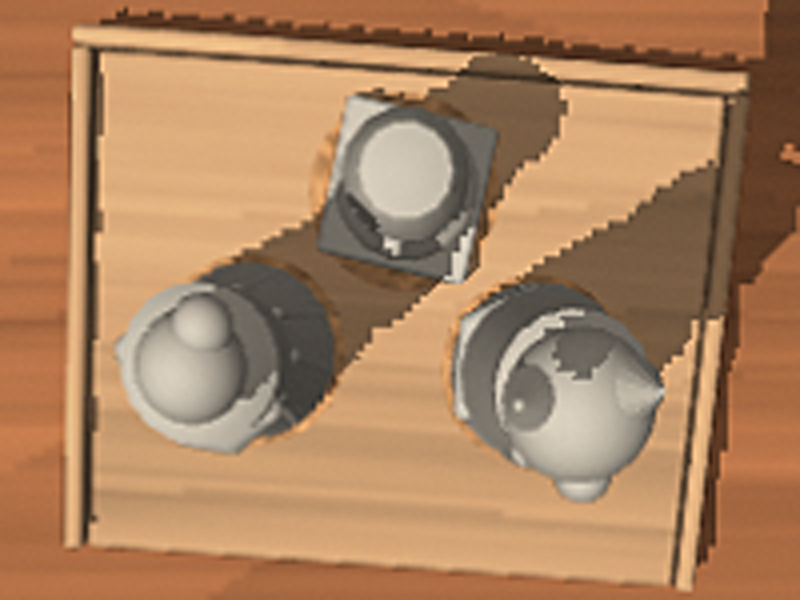

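Run:
```python
from h import *
s=r.snapshot('wrist');T=np.load('w2.npz')['T'];a=r.snapshot('scene');b=r.snapshot('side')
f=lambda u,v:(220+u/4-.4,50+v/4-.4)
print('bust foot',plane(s,f(406,189),.027,T),'head',plane(s,f(405,178),.076,T),'disc',plane(s,f(402,190),.015,T))
P=plane(s,f(406,189),.027,T)
def tri(*L):
    A=np.zeros((3,3));B=np.zeros(3)
    for o,d in L:
        d=d/np.linalg.norm(d);M=np.eye(3)-np.outer(d,d);A+=M;B+=M@o
    return np.linalg.solve(A,B)
print('rob',tri(ray(s,f(190,368),T),ray(a,(346,235))),tri(ray(s,f(190,368),T),ray(b,(281,234))))
print('cat',tri(ray(s,f(587,400),T),ray(a,(309,213))),tri(ray(s,f(587,400),T),ray(b,(316,200))))
print('discs',P+[-.047,.0472,0],P+[-.0528,-.0406,0])
for n,q in(('owl',(341,290)),):
  print(n,tri(ray(s,q,T),ray(a,(348,181))),tri(ray(s,q,T),ray(b,(410,285))))
# owl disc ellipse
im=cv2.imread('pics/w2.png');hsv=cv2.cvtColor(im,cv2.COLOR_BGR2HSV)[240:320,300:385]
np.set_printoptions(linewidth=200)
print(plane(s,(340,278),.012,T))
```

```text
bust foot [0.661873   0.03362396 0.027     ] head [0.66129911 0.03372001 0.076     ] disc [0.66241351 0.0348845  0.015     ]
rob [0.61404656 0.08396119 0.14117366] [0.61439388 0.08392531 0.1475767 ]
cat [ 0.60586566 -0.00634872  0.15132231] [ 0.60637751 -0.00925096  0.14734783]
discs [0.614873   0.08082396 0.027     ] [ 0.609073   -0.00697604  0.027     ]
owl [0.42614991 0.0091387  0.05572745] [0.42440351 0.00762494 0.05290735]
[0.42621116 0.00796059 0.012     ]
```

Positions: robed (.614, .083), cat (.607, -.008), bust (.662, .034), owl (.426, .008), turntable (.505, .316). I'll take the cat first.

Call:
{"name": "play_rows", "arguments": {
  "claw": 62,
  "newtons": 20,
  "deltas": [
    [1,0.7,0,0,0,0],
    [0.87,0.64,0,0,0,0],
    [0,0,1,0,0,0],
    [0,0,1,0,0,0],
    [0,0,1,0,0,0],
    [0,0,1,0,0,0],
    [0,0,0.5,0,0,0],
    [0,0,0,0,0,0]
  ]
}}

```text
t: 5.25
position: [0.6061, -0.0072, 0.2182]
eef_rot: [-3.141, 0.001, 0.003]
ft_force: [1.2, 0.8, 0.3]
opening: 0.668
grasp_force: 0.0
```

Run:
```python
from h import *
print(r.sense()['position'],r.sense()['opening'])
s=snap('wrist','w3');
```

```text
[ 0.60610254 -0.00716101  0.21823223] 0.6681267776580185
```

View pics/w3.png

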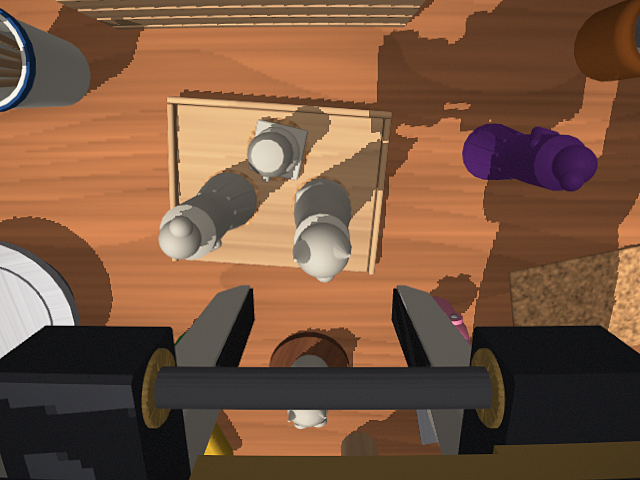

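The cat's head is at (322,252), midway between the fingertips (253 and 393), so it is centred. I'll descend and grip.

Call:
{"name": "play_rows", "arguments": {
  "deltas": [
    [0,0,0.7,0,0,0],
    [0,0,0.7,0,0,0],
    [0,0,0.7,0,0,0],
    [0,0,0.6,0,0,0],
    [0,0,0.43,0,0,0],
    [0,0,0,0,0,0]
  ]
}}

```text
t: 6.05
position: [0.6059, -0.0069, 0.1238]
eef_rot: [-3.141, 0.001, 0.004]
ft_force: [0.0, 0.4, -0.4]
opening: 0.667
grasp_force: 0.0
```

Call:
{"name": "play_rows", "arguments": {
  "claw": 30,
  "newtons": 20,
  "deltas": [
    [0,0,0,0,0,0],
    [0,0,0,0,0,0],
    [0,0,0,0,0,0],
    [0,0,0,0,0,0],
    [0,0,0,0,0,0],
    [0,0,0,0,0,0]
  ]
}}

```text
t: 6.8
position: [0.6072, -0.0069, 0.126]
eef_rot: [3.142, -0.001, 0.002]
ft_force: [-0.7, 0.8, 5.0]
opening: 0.376
grasp_force: 20.0
```

Call:
{"name": "play_rows", "arguments": {
  "deltas": [
    [0,0,-0.3,0,0,0],
    [0,0,-0.3,0,0,0],
    [0,0,-0.4,0,0,0],
    [0,0,0,0,0,0]
  ]
}}

```text
t: 7.3
position: [0.6077, -0.0071, 0.1571]
eef_rot: [3.141, -0.001, 0.004]
ft_force: [0.3, 0.4, -2.1]
opening: 0.379
grasp_force: 20.0
```

Run:
```python
from h import *
st=r.sense();print(st['position'],st['opening'],st['ft_force'],st['wrist_torque'])
s=snap('wrist');b=snap('side')
w=s['pixels'][80:400,130:450];v=b['pixels'][100:340,200:440]
cv2.imwrite('pics/w4.png',np.hstack([cv2.resize(w,(400,400)),cv2.resize(v,(400,400))]))
```

```text
[ 0.60774934 -0.00705971  0.15707602] 0.3790934626940123 [ 0.29583462  0.37151959 -2.09909359] [ 0.06009553 -0.04455775  0.01484975]
```

View pics/w4.png

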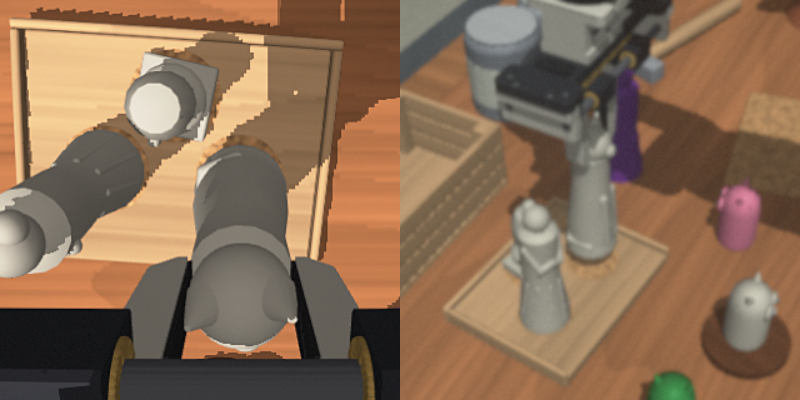

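The picture shows the cat lifted upright in the jaws with its cork disc showing below. On to the far mat spot.

Call:
{"name": "play_rows", "arguments": {
  "newtons": 25,
  "deltas": [
    [0,0,-0.6,0,0,0],
    [0,0,-0.7,0,0,0],
    [-0.1,0.4,-0.7,0,0,0],
    [-0.27,0.8,0,0,0,0],
    [-0.3,0.9,0,0,0,0],
    [-0.3,1,0,0,0,0],
    [-0.3,1,0,0,0,0],
    [-0.3,1,0,0,0,0]
  ]
}}

```text
t: 8.4
position: [0.5594, -0.1619, 0.2173]
eef_rot: [3.141, -0.001, 0.003]
ft_force: [-0.0, -0.1, -2.5]
opening: 0.377
grasp_force: 25.0
```

Call:
{"name": "play_rows", "arguments": {
  "deltas": [
    [-0.3,1,0,0,0,0],
    [-0.3,1,0,0,0,0],
    [-0.3,1,0,0,0,0],
    [-0.3,1,0,0,0,0],
    [-0.3,1,0,0,0,0],
    [-0.3,0.9,0,0,0,0],
    [0,0.5,0,0,0,0],
    [0,0,0,0,0,0]
  ]
}}

```text
t: 9.4
position: [0.5055, -0.353, 0.2161]
eef_rot: [3.141, -0.003, 0.001]
ft_force: [0.3, 0.5, -2.7]
opening: 0.375
grasp_force: 25.0
```

Down 100 mm, the last part slowly.

Call:
{"name": "play_rows", "arguments": {
  "deltas": [
    [0,0,0.7,0,0,0],
    [0,0,0.8,0,0,0],
    [0,0,0.8,0,0,0],
    [0,0,0.5,0,0,0],
    [0,0,0.3,0,0,0],
    [0,0,0.15,0,0,0],
    [0,0,0,0,0,0]
  ]
}}

```text
t: 10.28
position: [0.5058, -0.3521, 0.1182]
eef_rot: [3.141, -0.001, 0.001]
ft_force: [0.1, 0.6, -3.3]
opening: 0.373
grasp_force: 25.0
```

Call:
{"name": "play_rows", "arguments": {
  "deltas": [
    [0,0,0.06,0,0,0],
    [0,0,0,0,0,0]
  ]
}}

```text
t: 10.52
position: [0.506, -0.3525, 0.1171]
eef_rot: [3.14, -0.001, 0.002]
ft_force: [-0.6, 0.4, 0.5]
opening: 0.374
grasp_force: 25.0
```

Call:
{"name": "play_rows", "arguments": {
  "claw": 62,
  "deltas": [
    [0,0,0,0,0,0],
    [0,0,0,0,0,0],
    [0,0,0,0,0,0],
    [0,0,-0.5,0,0,0],
    [0,0,-1,0,0,0],
    [0,0,-1,0,0,0],
    [0,0,-1,0,0,0]
  ]
}}

```text
t: 11.4
position: [0.5057, -0.3521, 0.2234]
eef_rot: [3.141, -0.001, 0.002]
ft_force: [0.0, -0.0, 0.6]
opening: 0.668
grasp_force: 0.0
```

Call:
{"name": "play_rows", "arguments": {
  "deltas": [
    [0.2,-0.5,0,0,0,0],
    [0.4,-1,0,0,0,0],
    [0.4,-1,0,0,0,0],
    [0.4,-1,0,0,0,0],
    [0.4,-1,0,0,0,0],
    [0.4,-1,0,0,0,0],
    [0.4,-1,0,0,0,0],
    [0.4,-1,0,0,0,0]
  ]
}}

```text
t: 12.4
position: [0.5955, -0.1249, 0.2201]
eef_rot: [-3.141, -0.0, 0.002]
ft_force: [0.7, 1.0, 0.7]
opening: 0.667
grasp_force: 0.0
```

Call:
{"name": "play_rows", "arguments": {
  "deltas": [
    [0.3,-1,0,0,0,0],
    [0.3,-1,0,0,0,0],
    [0,-1,0,0,0,0],
    [0,-1,0,0,0,0],
    [0,-1,0,0,0,0],
    [0,-1,0,0,0,0],
    [0,-1,0,0,0,0],
    [0,0,0,0,0,0]
  ]
}}

```text
t: 13.4
position: [0.6128, 0.0858, 0.2201]
eef_rot: [-3.141, -0.004, 0.002]
ft_force: [-0.7, -0.3, 0.5]
opening: 0.668
grasp_force: 0.0
```

Run:
```python
from h import *
st=r.sense();print(st['position'],st['opening'],st['ft_force'],st['wrist_torque'])
s=snap('wrist');b=snap('scene')
w=s['pixels'][60:400,150:490];v=b['pixels'][120:320,180:380]
cv2.imwrite('pics/w5.png',np.hstack([cv2.resize(w,(400,400)),cv2.resize(v,(400,400))]))
```

```text
[0.61280956 0.08579012 0.22011413] 0.6680016282130793 [-0.69651879 -0.31657266  0.47741871] [ 0.05213484 -0.03791507 -0.00974152]
```

View pics/w5.png

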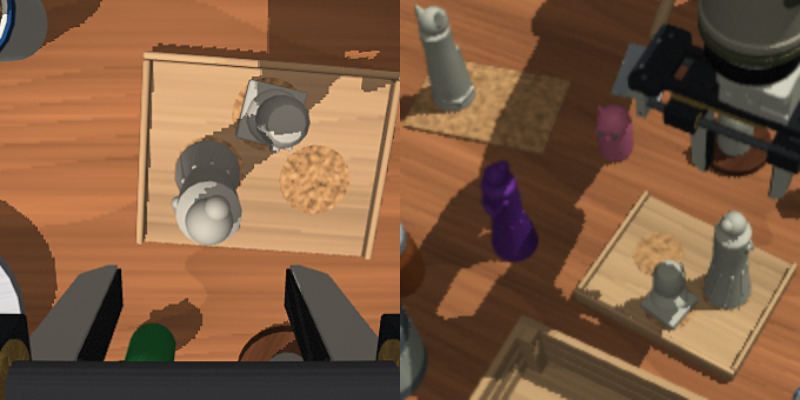

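The cat stands on the mat. Robed's head is at crop x 208 and the finger middle at about 203, so I'll nudge 2 mm and descend.

Call:
{"name": "play_rows", "arguments": {
  "deltas": [
    [0.03,0.08,0.6,0,0,0],
    [0,0,0.7,0,0,0],
    [0,0,0.7,0,0,0],
    [0,0,0.7,0,0,0],
    [0,0,0.47,0,0,0],
    [0,0,0,0,0,0],
    [0,0,0,0,0,0]
  ]
}}

```text
t: 14.38
position: [0.6152, 0.0807, 0.1268]
eef_rot: [-3.142, 0.001, -0.002]
ft_force: [0.7, 0.4, -0.1]
opening: 0.666
grasp_force: 0.0
```

Call:
{"name": "play_rows", "arguments": {
  "claw": 30,
  "newtons": 22,
  "deltas": [
    [0,0,0,0,0,0],
    [0,0,0,0,0,0],
    [0,0,0,0,0,0],
    [0,0,0,0,0,0],
    [0,0,0,0,0,0]
  ]
}}

```text
t: 15.0
position: [0.6153, 0.081, 0.127]
eef_rot: [-3.141, 0.0, -0.003]
ft_force: [0.2, 2.5, 6.3]
opening: 0.329
grasp_force: 9.4
```

Call:
{"name": "play_rows", "arguments": {
  "deltas": [
    [0,0,-0.3,0,0,0],
    [0,0,-0.7,0,0,0],
    [0,0,-1,0,0,0],
    [0,0,-1,0,0,0],
    [0,0,0,0,0,0]
  ]
}}

```text
t: 15.62
position: [0.6168, 0.0805, 0.221]
eef_rot: [-3.141, 0.001, -0.011]
ft_force: [0.6, 0.6, 0.6]
opening: 0.322
grasp_force: 0.0
```

Run:
```python
from h import *
s=snap('wrist');b=snap('side')
w=s['pixels'][60:400,150:490];v=b['pixels'][120:360,190:430]
cv2.imwrite('pics/w6.png',np.hstack([cv2.resize(w,(400,400)),cv2.resize(v,(400,400))]))
```

```text
(no output)
```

View pics/w6.png

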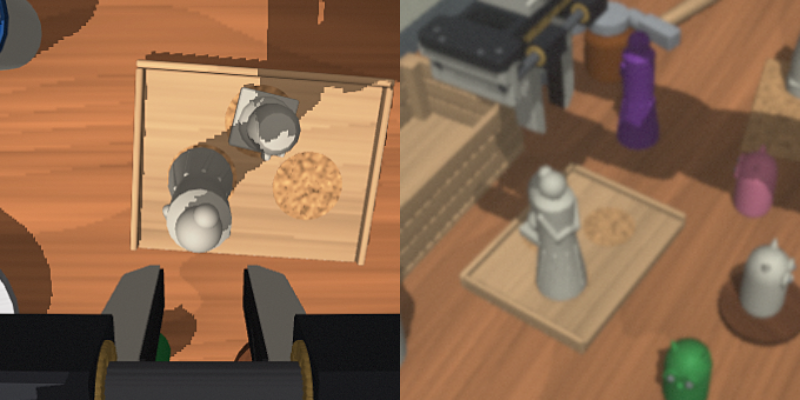

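Run:
```python
from h import *
s=r.snapshot('wrist')
M=np.linalg.inv(s['tool_from_camera']);K=np.array([[s['fx'],0,s['cx']],[0,s['fy'],s['cy']],[0,0,1.]])
def pj(P):
    c=(M@np.r_[P,1])[:3]; return cv2.projectPoints(c.reshape(1,1,3),np.zeros(3),np.zeros(3),K,np.array(s['D'],float))[0].ravel().round(1)
for dx in(-.015,0,.015): print(dx,'head',pj([dx,0,-.032]),pj([dx,0,-.025]))
print('tips',pj([0,.015,.017]),pj([0,-.015,.017]),'widths',pj([.0075,.015,.017]),pj([-.0075,.015,.017]))
# robed foot & present: T
st=r.sense();T=toolT(st);print(st['position'])
f=lambda u,v:(150+u*.85,60+v*.85)
print('robed head',[plane(s,f(198,230),z,T) for z in(.145,.155)],'catdisc',plane(s,f(307,185),.015,T),'bust',plane(s,f(272,128),.076,T))
```

```text
-0.015 head [321.7 354.2] [321.7 345.5]
0 head [321.7 321.6] [321.7 313.9]
0.015 head [321.7 287.2] [321.7 280.7]
tips [350.7 278.1] [293.1 278.1] widths [351.  264.5] [350.4 291.5]
[0.61422715 0.08050768 0.21535421]
robed head [array([0.60941649, 0.0829675 , 0.145     ]), array([0.61263764, 0.08285203, 0.155     ])] catdisc [ 0.60627479 -0.00507574  0.015     ] bust [0.65854905 0.03422849 0.076     ]
```

Robed is still upright: I gripped too high and the jaws slid off its sloping shoulders. I'll regrip about 9 mm lower and 2.5 mm further left.

Call:
{"name": "play_rows", "arguments": {
  "claw": 62,
  "deltas": [
    [-0.05,-0.08,0,0,0,0],
    [0,0,0,0,0,0],
    [0,0,0.6,0,0,0],
    [0,0,0.8,0,0,0],
    [0,0,0.8,0,0,0],
    [0,0,0.7,0,0,0],
    [0,0,0.4,0,0,0],
    [0,0,0,0,0,0]
  ]
}}

```text
t: 16.77
position: [0.6123, 0.083, 0.1155]
eef_rot: [3.142, -0.001, -0.004]
ft_force: [0.4, -0.5, -0.1]
opening: 0.666
grasp_force: 0.0
```

Call:
{"name": "play_rows", "arguments": {
  "claw": 30,
  "newtons": 22,
  "deltas": [
    [0,0,0,0,0,0],
    [0,0,0,0,0,0],
    [0,0,0,0,0,0],
    [0,0,0,0,0,0],
    [0,0,0,0,0,0]
  ]
}}

```text
t: 17.4
position: [0.6137, 0.0832, 0.1178]
eef_rot: [-3.141, 0.001, -0.002]
ft_force: [-0.0, 0.2, 5.4]
opening: 0.398
grasp_force: 22.0
```

Call:
{"name": "play_rows", "arguments": {
  "deltas": [
    [0,0,-0.3,0,0,0],
    [0,0,-0.6,0,0,0],
    [0,0,-0.8,0,0,0],
    [0,0,-0.8,0,0,0],
    [0,0,-0.5,0,0,0],
    [0,0,0,0,0,0]
  ]
}}

```text
t: 18.15
position: [0.614, 0.083, 0.2088]
eef_rot: [-3.141, 0.001, -0.005]
ft_force: [1.2, 0.1, -3.7]
opening: 0.393
grasp_force: 22.0
```

Call:
{"name": "play_rows", "arguments": {
  "deltas": [
    [-0.17,0.5,0,0,0,0],
    [-0.3,0.8,0,0,0,0],
    [-0.37,1,0,0,0,0],
    [-0.37,1,0,0,0,0],
    [-0.37,1,0,0,0,0],
    [-0.37,1,0,0,0,0],
    [-0.37,1,0,0,0,0],
    [-0.37,1,0,0,0,0]
  ]
}}

```text
t: 19.15
position: [0.5304, -0.1374, 0.2053]
eef_rot: [-3.141, 0.001, 0.004]
ft_force: [0.1, 0.1, -4.3]
opening: 0.396
grasp_force: 22.0
```

Call:
{"name": "play_rows", "arguments": {
  "deltas": [
    [-0.37,1,0,0,0,0],
    [-0.37,1,0,0,0,0],
    [-0.37,1,0,0,0,0],
    [-0.3,0.8,0,0,0,0],
    [-0.1,0.47,0,0,0,0],
    [0,0,0,0,0,0]
  ]
}}

```text
t: 19.9
position: [0.4862, -0.2646, 0.2061]
eef_rot: [-3.141, 0.003, 0.002]
ft_force: [0.5, 0.3, -4.2]
opening: 0.396
grasp_force: 22.0
```

Call:
{"name": "play_rows", "arguments": {
  "deltas": [
    [0,0,0.7,0,0,0],
    [0,0,0.8,0,0,0],
    [0,0,0.8,0,0,0],
    [0,0,0.5,0,0,0],
    [0,0,0.25,0,0,0],
    [0,0,0.1,0,0,0],
    [0,0,0,0,0,0]
  ]
}}

```text
t: 20.78
position: [0.4873, -0.2642, 0.113]
eef_rot: [3.141, -0.001, 0.001]
ft_force: [0.2, -0.5, -4.0]
opening: 0.398
grasp_force: 22.0
```

Call:
{"name": "play_rows", "arguments": {
  "deltas": [
    [0,0,0.07,0,0,0],
    [0,0,0,0,0,0]
  ]
}}

```text
t: 21.02
position: [0.4871, -0.2641, 0.1107]
eef_rot: [3.141, -0.001, 0.001]
ft_force: [-1.1, 0.1, -4.3]
opening: 0.396
grasp_force: 22.0
```

Call:
{"name": "play_rows", "arguments": {
  "deltas": [
    [0,0,0.06,0,0,0],
    [0,0,0,0,0,0]
  ]
}}

```text
t: 21.28
position: [0.4872, -0.2642, 0.1089]
eef_rot: [3.141, -0.001, 0.001]
ft_force: [0.8, 1.0, -2.0]
opening: 0.398
grasp_force: 22.0
```

Call:
{"name": "play_rows", "arguments": {
  "deltas": [
    [0,0,0.03,0,0,0],
    [0,0,0,0,0,0]
  ]
}}

```text
t: 21.52
position: [0.4876, -0.2644, 0.1089]
eef_rot: [3.141, -0.001, 0.002]
ft_force: [-1.1, 1.7, 5.2]
opening: 0.398
grasp_force: 22.0
```

Call:
{"name": "play_rows", "arguments": {
  "claw": 60,
  "deltas": [
    [0,0,0,0,0,0],
    [0,0,0,0,0,0],
    [0,0,0,0,0,0],
    [0,0,-0.5,0,0,0],
    [0,0,-1,0,0,0],
    [0,0,-1,0,0,0],
    [0,0,-1,0,0,0]
  ]
}}

```text
t: 22.4
position: [0.4871, -0.2641, 0.2148]
eef_rot: [3.141, -0.001, 0.001]
ft_force: [1.2, 0.2, 0.8]
opening: 0.647
grasp_force: 0.0
```

Call:
{"name": "play_rows", "arguments": {
  "deltas": [
    [0.4,-0.5,0,0,0,0],
    [0.6,-1,0,0,0,0],
    [0.6,-1,0,0,0,0],
    [0.6,-1,0,0,0,0],
    [0.6,-1,0,0,0,0],
    [0.6,-1,0,0,0,0],
    [0.6,-1,0,0,0,0],
    [0.6,-1,0,0,0,0]
  ]
}}

```text
t: 23.4
position: [0.6253, -0.0368, 0.2116]
eef_rot: [-3.141, -0.0, 0.002]
ft_force: [0.8, 1.1, 0.6]
opening: 0.642
grasp_force: 0.0
```

Call:
{"name": "play_rows", "arguments": {
  "deltas": [
    [0.6,-1,0,0,0,0],
    [0.6,-1,0,0,0,0],
    [0,-0.43,0,0,0,0],
    [0,0,0,0,0,0],
    [0,0,0,0,0,0]
  ]
}}

```text
t: 24.02
position: [0.6606, 0.0331, 0.2124]
eef_rot: [3.141, -0.001, -0.001]
ft_force: [0.1, -0.0, 0.4]
opening: 0.645
grasp_force: 0.0
```

Run:
```python
from h import *
st=r.sense();print(st['position'],st['eef_rot'])
T=toolT(st);np.savez('w7.npz',T=T)
s=snap('wrist','w7f');b=snap('scene')
w=s['pixels'][60:360,170:470];v=b['pixels'][120:320,180:380]
cv2.imwrite('pics/w7.png',np.hstack([cv2.resize(w,(400,400)),cv2.resize(v,(400,400))]))
```

```text
[0.6606375  0.03311372 0.21243896] [ 3.14119915e+00 -1.46506174e-03 -7.33730629e-04]
```

View pics/w7.png

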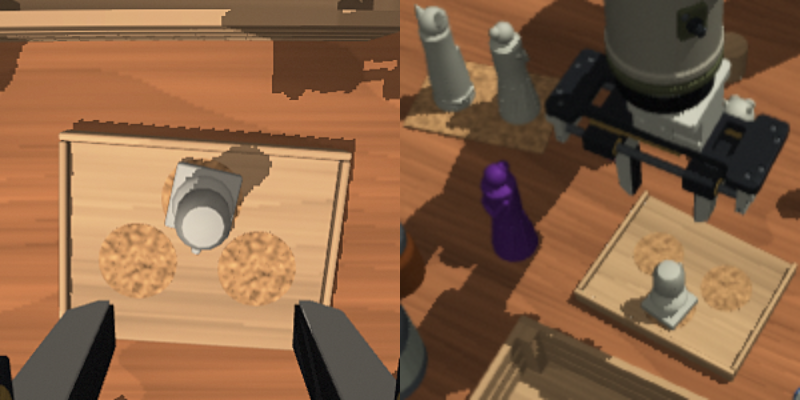

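Both tall casts stand on the mat. The cork discs are at crop (138,260) and (257,268), and the bust head at (205,228) is midway between the fingers. Next I'll compute tray_back from the discs.

Run:
```python
from h import *
T=np.load('w7.npz')['T'];s=r.snapshot('wrist')
f=lambda u,v:(170+u*.75-.1,60+v*.75-.1)
L=plane(s,f(138,260),.015,T);R=plane(s,f(257,268),.015,T)
y=(L-R)[:2];print(L,R,np.linalg.norm(y));y/=np.linalg.norm(y);x=np.array([y[1],-y[0]])
print('back',(L+R)[:2]/2+.05*x,'yaw',np.degrees(np.arctan2(x[1],x[0])))
print('bust head',plane(s,f(205,225),.076,T),plane(s,f(205,228),.087,T))
```

```text
[0.6156232  0.08110186 0.015     ] [ 0.60937155 -0.00670988  0.015     ] 0.08803399049762121
back [0.66237114 0.03364529] yaw -4.072227712032907
bust head [0.65737816 0.03191006 0.076     ] [0.65831448 0.03193713 0.087     ]
```

Call:
{"name": "play_rows", "arguments": {
  "deltas": [
    [0,0,0.7,0,0,0],
    [0,0,1,0,0,0],
    [0,0,1,0,0,0],
    [0,0,0.9,0,0,0],
    [0,0,0.7,0,0,0],
    [0,0,0.4,0,0,0],
    [0,0,0,0,0,0]
  ]
}}

```text
t: 25.05
position: [0.6604, 0.0338, 0.0705]
eef_rot: [-3.142, 0.001, 0.003]
ft_force: [-0.6, -0.0, -0.4]
opening: 0.65
grasp_force: 0.0
```

Call:
{"name": "play_rows", "arguments": {
  "claw": 26,
  "newtons": 22,
  "deltas": [
    [0,0,0,0,0,0],
    [0,0,0,0,0,0],
    [0,0,0,0,0,0],
    [0,0,0,0,0,0],
    [0,0,0,0,0,0]
  ]
}}

```text
t: 25.68
position: [0.6616, 0.0337, 0.0724]
eef_rot: [3.141, -0.001, 0.002]
ft_force: [-0.8, -0.5, 4.2]
opening: 0.336
grasp_force: 22.0
```

Call:
{"name": "play_rows", "arguments": {
  "deltas": [
    [0,0,-0.3,0,0,0],
    [0,0,-0.6,0,0,0],
    [0,0,-1,0,0,0],
    [0,0,-1,0,0,0],
    [0,0,0,0,0,0]
  ]
}}

```text
t: 26.3
position: [0.6635, 0.0338, 0.1632]
eef_rot: [3.141, -0.001, 0.011]
ft_force: [0.8, 0.2, -2.7]
opening: 0.335
grasp_force: 22.0
```

Call:
{"name": "play_rows", "arguments": {
  "deltas": [
    [-0.23,-0.43,0,0,0,0],
    [-0.5,-0.9,0,0,0,0],
    [-0.5,-0.9,0,0,0,0],
    [-0.5,-0.9,0,0,0,0],
    [-0.5,-0.9,0,0,0,0],
    [-0.5,-0.9,0,0,0,0],
    [-0.5,-0.9,0,0,0,0],
    [-0.5,-0.9,0,0,0,0]
  ]
}}

```text
t: 27.3
position: [0.5467, 0.2369, 0.1562]
eef_rot: [3.141, 0.0, -0.006]
ft_force: [0.1, 0.0, -3.0]
opening: 0.335
grasp_force: 22.0
```

Run:
```python
from h import *
st=r.sense();s=r.snapshot('wrist');T=toolT(st);im=s['pixels'];print(st['position'])
hsv=cv2.cvtColor(im,cv2.COLOR_BGR2HSV)
m=((hsv[...,1]<60)&(hsv[...,2]>90)).astype(np.uint8)
cs,_=cv2.findContours(m,cv2.RETR_EXTERNAL,cv2.CHAIN_APPROX_NONE)
for q in cs:
    if cv2.contourArea(q)>3000:
        e=cv2.fitEllipse(q); print(cv2.boundingRect(q),e,plane(s,e[0],.044,T))
# rim points -> plane -> circle fit
for n,z in(('scene',.044),('side',.044)):
    a=r.snapshot(n);im=a['pixels'];hsv=cv2.cvtColor(im,cv2.COLOR_BGR2HSV);m=((hsv[...,1]<50)&(hsv[...,2]>70)).astype(np.uint8)
    cs,_=cv2.findContours(m,cv2.RETR_EXTERNAL,cv2.CHAIN_APPROX_NONE)
    for q in cs:
        c=q[:,0].mean(0)
        if cv2.contourArea(q)>2000:
            P=np.array([plane(a,p,z)[:2] for p in q[:,0]]);(x,y),R=cv2.minEnclosingCircle(P.astype(np.float32))
            if .07<R<.1: print(n,x,y,R)
cv2.imwrite('pics/w8.png',s['pixels'])
```

```text
[0.54665705 0.2369102  0.15620028]
(281, 270, 71, 89) ((317.42010498046875, 311.73809814453125), (57.633148193359375, 91.34151458740234), 28.925230026245117) [0.48111415 0.2405774  0.044     ]
(116, 186, 253, 141) ((220.9651336669922, 257.1152038574219), (133.34335327148438, 252.94683837890625), 82.13092803955078) [0.52668639 0.314068   0.044     ]
(3, 0, 148, 89) ((81.171630859375, 37.63111114501953), (94.10266876220703, 148.4086151123047), 92.09712982177734) [0.68191245 0.39914823 0.044     ]
side 0.5002676248550415 0.31979602575302124 0.08070631325244904
side 0.7346795797348022 0.04965958371758461 0.09951474517583847
```

Call:
{"name": "play_rows", "arguments": {
  "deltas": [
    [-0.5,-0.9,0,0,0,0],
    [-0.5,-0.9,0,0,0,0],
    [-0.47,-0.94,0,0,0,0],
    [0,0,0.5,0,0,0],
    [0,0,0.6,0,0,0],
    [0,0,0.4,0,0,0],
    [0,0,0.1,0,0,0],
    [0,0,0,0,0,0]
  ]
}}

```text
t: 28.45
position: [0.5054, 0.3175, 0.1104]
eef_rot: [3.141, -0.002, -0.001]
ft_force: [0.1, -0.4, -2.2]
opening: 0.335
grasp_force: 20.7
```

Call:
{"name": "play_rows", "arguments": {
  "deltas": [
    [0,0,0.07,0,0,0],
    [0,0,0,0,0,0]
  ]
}}

```text
t: 28.7
position: [0.5055, 0.3181, 0.109]
eef_rot: [-3.141, 0.001, -0.001]
ft_force: [-0.2, -0.7, -1.8]
opening: 0.334
grasp_force: 20.7
```

Call:
{"name": "play_rows", "arguments": {
  "deltas": [
    [0,0,0.12,0,0,0],
    [0,0,0,0,0,0]
  ]
}}

```text
t: 28.95
position: [0.505, 0.3179, 0.1046]
eef_rot: [3.141, -0.001, -0.001]
ft_force: [0.9, -0.4, -3.2]
opening: 0.339
grasp_force: 20.7
```

Call:
{"name": "play_rows", "arguments": {
  "deltas": [
    [0,0,0.07,0,0,0],
    [0,0,0,0,0,0]
  ]
}}

```text
t: 29.2
position: [0.5051, 0.3179, 0.1026]
eef_rot: [3.141, -0.001, -0.001]
ft_force: [-0.6, -0.2, -1.6]
opening: 0.338
grasp_force: 20.7
```

Call:
{"name": "play_rows", "arguments": {
  "deltas": [
    [0,0,0.05,0,0,0],
    [0,0,0,0,0,0]
  ]
}}

```text
t: 29.45
position: [0.5056, 0.3183, 0.102]
eef_rot: [-3.141, 0.001, -0.001]
ft_force: [-0.1, 0.3, 2.9]
opening: 0.338
grasp_force: 21.6
```

Call:
{"name": "play_rows", "arguments": {
  "claw": 66,
  "deltas": [
    [0,0,0,0,0,0],
    [0,0,0,0,0,0],
    [0,0,0,0,0,0],
    [0,0,-0.5,0,0,0],
    [0,0,-1,0,0,0],
    [0,0,-1,0,0,0],
    [0,0,-1,0,0,0]
  ]
}}

```text
t: 30.32
position: [0.5054, 0.3181, 0.2086]
eef_rot: [-3.141, 0.001, -0.002]
ft_force: [-0.2, -0.2, 0.1]
opening: 0.71
grasp_force: 0.0
```

Call:
{"name": "play_rows", "arguments": {
  "deltas": [
    [-0.25,0.5,0,0,0,0],
    [-0.3,1,0,0,0,0],
    [-0.3,1,0,0,0,0],
    [-0.3,1,0,0,0,0],
    [-0.3,1,0,0,0,0],
    [-0.3,1,0,0,0,0],
    [-0.3,1,0,0,0,0],
    [-0.3,1,0,0,0,0]
  ]
}}

```text
t: 31.32
position: [0.4346, 0.0921, 0.2077]
eef_rot: [-3.142, 0.001, -0.003]
ft_force: [0.2, -0.8, -1.2]
opening: 0.708
grasp_force: 0.0
```

Call:
{"name": "play_rows", "arguments": {
  "deltas": [
    [-0.3,1,0,0,0,0],
    [0,1,0,0,0,0],
    [0,0.83,0,0,0,0],
    [0,0,0,0,0,0],
    [0,0,0,0,0,0]
  ]
}}

```text
t: 31.95
position: [0.4258, 0.0085, 0.207]
eef_rot: [-3.141, 0.001, -0.001]
ft_force: [-0.0, 1.1, 0.6]
opening: 0.71
grasp_force: 0.0
```

Run:
```python
from h import *
st=r.sense();print(st['position'],st['eef_rot'])
T=toolT(st);np.savez('w9.npz',T=T)
s=snap('wrist','w9f');b=snap('side')
w=s['pixels'][100:400,170:470];v=b['pixels'][200:480,180:460]
cv2.imwrite('pics/w9.png',np.hstack([cv2.resize(w,(400,400)),cv2.resize(v,(400,400))]))
```

```text
[0.42579155 0.00853324 0.20703202] [-3.14131350e+00  1.29210247e-03 -1.42713523e-03]
```

View pics/w9.png

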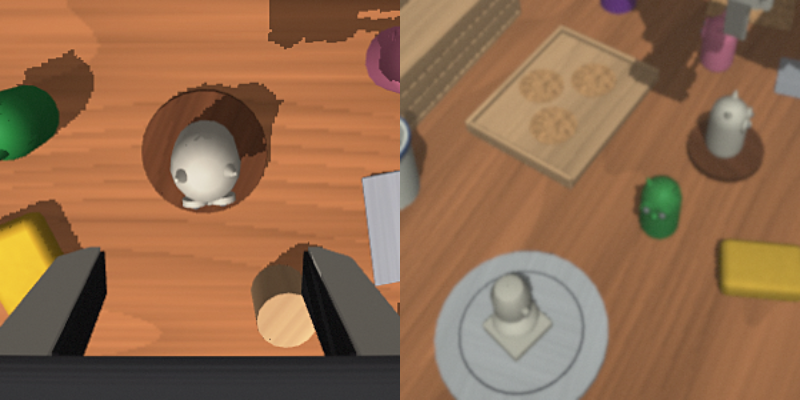

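Run:
```python
from h import *
T=np.load('w9.npz')['T'];s=r.snapshot('wrist')
f=lambda u,v:(170+u*.75-.1,100+v*.75-.1)
print(plane(s,f(205,150),.012,T),plane(s,f(205,163),.06,T),plane(s,f(205,163),.07,T),'cyl',plane(s,f(287,318),.04,T))
```

```text
[0.42402039 0.00731777 0.012     ] [0.42565467 0.00740351 0.06      ] [0.42796702 0.00742195 0.07      ] cyl [ 0.3063648  -0.05187295  0.04      ]
```

The bust stands in the ring on the turntable, and the owl is centred between the fingers. I'll take the owl.

Call:
{"name": "play_rows", "arguments": {
  "deltas": [
    [0,0,0.7,0,0,0],
    [0,0,1,0,0,0],
    [0,0,1,0,0,0],
    [0,0,1,0,0,0],
    [0,0,0.9,0,0,0],
    [0,0,0.6,0,0,0],
    [0,0,0.3,0,0,0],
    [0,0,0,0,0,0]
  ]
}}

```text
t: 33.1
position: [0.4252, 0.0085, 0.041]
eef_rot: [-3.141, -0.0, 0.002]
ft_force: [-0.4, -0.3, -0.4]
opening: 0.711
grasp_force: 0.0
```

Call:
{"name": "play_rows", "arguments": {
  "claw": 34,
  "newtons": 22,
  "deltas": [
    [0,0,0,0,0,0],
    [0,0,0,0,0,0],
    [0,0,0,0,0,0],
    [0,0,0,0,0,0],
    [0,0,0,0,0,0]
  ]
}}

```text
t: 33.72
position: [0.4262, 0.008, 0.042]
eef_rot: [3.141, -0.001, 0.002]
ft_force: [-0.6, -1.4, 4.4]
opening: 0.462
grasp_force: 22.0
```

Call:
{"name": "play_rows", "arguments": {
  "deltas": [
    [0,0,-0.3,0,0,0],
    [0,0,-0.7,0,0,0],
    [0,0,-1,0,0,0],
    [0,0,-0.5,0,0,0],
    [0,0,0,0,0,0]
  ]
}}

```text
t: 34.35
position: [0.4264, 0.0081, 0.1173]
eef_rot: [3.141, -0.001, 0.003]
ft_force: [-0.4, -0.6, -1.9]
opening: 0.466
grasp_force: 22.0
```

Call:
{"name": "play_rows", "arguments": {
  "deltas": [
    [0.5,0,0,0,0,0],
    [1,-0.15,0,0,0,0],
    [1,-0.15,0,0,0,0],
    [1,-0.15,0,0,0,0],
    [1,-0.15,0,0,0,0],
    [1,-0.15,0,0,0,0],
    [1,-0.1,0,0,0,0],
    [0.9,0,0,0,0,0]
  ]
}}

```text
t: 35.35
position: [0.6474, 0.0338, 0.1139]
eef_rot: [-3.141, 0.0, 0.005]
ft_force: [0.2, 0.1, -2.4]
opening: 0.463
grasp_force: 22.0
```

Call:
{"name": "play_rows", "arguments": {
  "deltas": [
    [0.47,0,0,0,0,0],
    [0,0,0.3,0,0,0],
    [0,0,0.7,0,0,0],
    [0,0,0.7,0,0,0],
    [0,0,0.3,0,0,0],
    [0,0,0.15,0,0,0],
    [0,0,0,0,0,0]
  ]
}}

```text
t: 36.22
position: [0.6618, 0.0335, 0.0519]
eef_rot: [3.142, -0.001, 0.0]
ft_force: [-0.1, 0.0, -0.9]
opening: 0.468
grasp_force: 22.0
```

Call:
{"name": "play_rows", "arguments": {
  "deltas": [
    [0,0,0.13,0,0,0],
    [0,0,0,0,0,0]
  ]
}}

```text
t: 36.48
position: [0.6619, 0.0335, 0.0482]
eef_rot: [3.142, -0.001, 0.001]
ft_force: [0.2, 0.5, -2.2]
opening: 0.464
grasp_force: 22.0
```

Call:
{"name": "play_rows", "arguments": {
  "deltas": [
    [0,0,0.07,0,0,0],
    [0,0,0,0,0,0]
  ]
}}

```text
t: 36.72
position: [0.6616, 0.0335, 0.0457]
eef_rot: [3.142, -0.001, -0.0]
ft_force: [-0.6, 0.5, -1.4]
opening: 0.464
grasp_force: 22.0
```

Call:
{"name": "play_rows", "arguments": {
  "deltas": [
    [0,0,0.06,0,0,0],
    [0,0,0,0,0,0]
  ]
}}

```text
t: 36.98
position: [0.6622, 0.0335, 0.0451]
eef_rot: [3.142, -0.001, 0.002]
ft_force: [-1.8, 0.2, 5.1]
opening: 0.464
grasp_force: 22.0
```

Call:
{"name": "play_rows", "arguments": {
  "claw": 64,
  "deltas": [
    [0,0,0,0,0,0],
    [0,0,0,0,0,0],
    [0,0,0,0,0,0],
    [0,0,-0.7,0,0,0],
    [0,0,-1,0,0,0],
    [0,0,-1,0,0,0],
    [0,0,-1,0,0,0],
    [0,0,-1,0,0,0]
  ]
}}

```text
t: 37.98
position: [0.662, 0.0335, 0.188]
eef_rot: [3.142, -0.001, 0.003]
ft_force: [0.1, 0.5, -0.8]
opening: 0.688
grasp_force: 0.0
```

Call:
{"name": "play_rows", "arguments": {
  "deltas": [
    [0,0,-1,0,0,0],
    [-0.5,0.8,-0.2,0,0,0],
    [-0.6,1,0,0,0,0],
    [-0.6,1,0,0,0,0],
    [-0.6,1,0,0,0,0],
    [-0.6,1,0,0,0,0],
    [-0.6,1,0,0,0,0],
    [-0.6,1,0,0,0,0]
  ]
}}

```text
t: 38.98
position: [0.5383, -0.1715, 0.223]
eef_rot: [3.141, -0.001, 0.003]
ft_force: [0.4, -0.2, -0.1]
opening: 0.688
grasp_force: 0.0
```

Call:
{"name": "play_rows", "arguments": {
  "deltas": [
    [-0.6,1,0,0,0,0],
    [-0.6,1,0,0,0,0],
    [-0.53,1,0,0,0,0],
    [0,0.12,0,0,0,0],
    [0,0,0,0,0,0]
  ]
}}

```text
t: 39.6
position: [0.4871, -0.264, 0.2221]
eef_rot: [3.141, -0.002, 0.002]
ft_force: [-0.7, 0.3, -0.3]
opening: 0.684
grasp_force: 0.0
```

Run:
```python
from h import *
st=r.sense();print(st['position'],st['eef_rot'])
s=snap('wrist');b=snap('scene')
w=s['pixels'][100:400,170:470];v=b['pixels'][180:380,260:460]
cv2.imwrite('pics/w10.png',np.hstack([cv2.resize(w,(400,400)),cv2.resize(v,(400,400))]))
```

```text
[ 0.48706759 -0.26398379  0.22214369] [ 3.14121539e+00 -1.65179493e-03  2.08930329e-03]
```

View pics/w10.png

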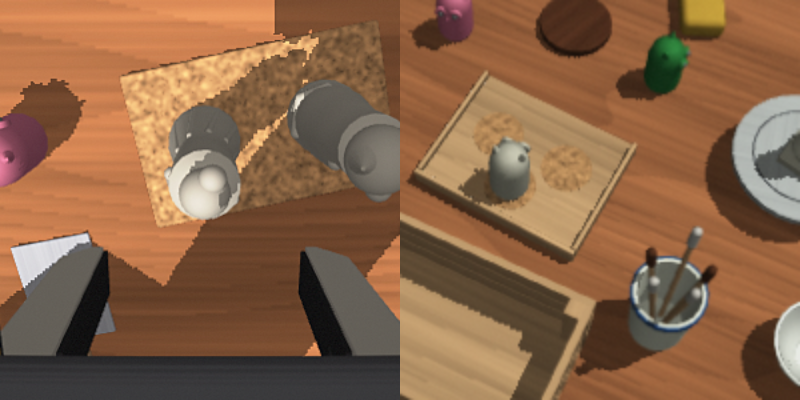

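The owl stands upright on the back disc, and robed is centred under the jaws. Gripping robed for its return.

Call:
{"name": "play_rows", "arguments": {
  "deltas": [
    [0,0,0.7,0,0,0],
    [0,0,0.8,0,0,0],
    [0,0,0.8,0,0,0],
    [0,0,0.8,0,0,0],
    [0,0,0.5,0,0,0],
    [0,0,0.22,0,0,0],
    [0,0,0,0,0,0]
  ]
}}

```text
t: 40.58
position: [0.4868, -0.2638, 0.1065]
eef_rot: [-3.141, 0.0, 0.0]
ft_force: [-0.0, -0.6, 0.2]
opening: 0.686
grasp_force: 0.0
```

Call:
{"name": "play_rows", "arguments": {
  "claw": 30,
  "newtons": 22,
  "deltas": [
    [0,0,0,0,0,0],
    [0,0,0,0,0,0],
    [0,0,0,0,0,0],
    [0,0,0,0,0,0],
    [0,0,0,0,0,0]
  ]
}}

```text
t: 41.2
position: [0.4869, -0.2643, 0.1069]
eef_rot: [3.141, -0.001, 0.001]
ft_force: [0.7, -0.2, 3.5]
opening: 0.396
grasp_force: 22.0
```

Call:
{"name": "play_rows", "arguments": {
  "deltas": [
    [0,0,-0.3,0,0,0],
    [0,0,-0.6,0,0,0],
    [0,0,-0.8,0,0,0],
    [0,0,-0.9,0,0,0],
    [0,0,-0.6,0,0,0],
    [0,0,0,0,0,0]
  ]
}}

```text
t: 41.95
position: [0.4877, -0.2646, 0.2046]
eef_rot: [3.14, -0.001, 0.005]
ft_force: [-1.2, -0.2, -4.3]
opening: 0.396
grasp_force: 22.0
```

Call:
{"name": "play_rows", "arguments": {
  "deltas": [
    [0.17,-0.5,0,0,0,0],
    [0.3,-0.8,0,0,0,0],
    [0.37,-1,0,0,0,0],
    [0.37,-1,0,0,0,0],
    [0.37,-1,0,0,0,0],
    [0.37,-1,0,0,0,0],
    [0.37,-1,0,0,0,0],
    [0.37,-1,0,0,0,0]
  ]
}}

```text
t: 42.95
position: [0.5667, -0.0427, 0.2006]
eef_rot: [-3.141, -0.0, 0.004]
ft_force: [-0.4, 0.0, -2.8]
opening: 0.396
grasp_force: 22.0
```

Call:
{"name": "play_rows", "arguments": {
  "deltas": [
    [0.37,-1,0,0,0,0],
    [0.37,-1,0,0,0,0],
    [0.37,-1,0,0,0,0],
    [0.3,-0.8,0,0,0,0],
    [0.12,-0.47,0,0,0,0],
    [0,0,0,0,0,0],
    [0,0,0,0,0,0]
  ]
}}

```text
t: 43.82
position: [0.613, 0.0824, 0.202]
eef_rot: [3.141, -0.001, -0.001]
ft_force: [-0.3, 0.4, -4.6]
opening: 0.395
grasp_force: 22.0
```

Call:
{"name": "play_rows", "arguments": {
  "deltas": [
    [0.02,-0.02,0.6,0,0,0],
    [0,0,0.8,0,0,0],
    [0,0,0.7,0,0,0],
    [0,0,0.4,0,0,0],
    [0,0,0.2,0,0,0],
    [0,0,0,0,0,0]
  ]
}}

```text
t: 44.58
position: [0.6141, 0.0836, 0.1214]
eef_rot: [-3.142, 0.001, 0.0]
ft_force: [-0.2, -0.5, -3.7]
opening: 0.402
grasp_force: 22.0
```

Call:
{"name": "play_rows", "arguments": {
  "deltas": [
    [0,0,0.08,0,0,0],
    [0,0,0,0,0,0]
  ]
}}

```text
t: 44.82
position: [0.6144, 0.0837, 0.1196]
eef_rot: [-3.142, 0.001, -0.001]
ft_force: [-0.2, 0.4, -3.6]
opening: 0.396
grasp_force: 22.0
```

Call:
{"name": "play_rows", "arguments": {
  "deltas": [
    [0,0,0.07,0,0,0],
    [0,0,0,0,0,0]
  ]
}}

```text
t: 45.08
position: [0.6139, 0.0836, 0.1169]
eef_rot: [3.142, -0.001, -0.0]
ft_force: [-0.2, -0.2, -3.1]
opening: 0.401
grasp_force: 22.0
```

Call:
{"name": "play_rows", "arguments": {
  "deltas": [
    [0,0,0.05,0,0,0],
    [0,0,0,0,0,0]
  ]
}}

```text
t: 45.32
position: [0.6144, 0.0837, 0.116]
eef_rot: [-3.142, 0.001, -0.001]
ft_force: [-1.1, 0.1, 1.0]
opening: 0.4
grasp_force: 22.0
```

Call:
{"name": "play_rows", "arguments": {
  "claw": 62,
  "deltas": [
    [0,0,0,0,0,0],
    [0,0,0,0,0,0],
    [0,0,0,0,0,0],
    [0,0,-0.5,0,0,0],
    [0,0,-1,0,0,0],
    [0,0,-1,0,0,0],
    [0,0,-1,0,0,0],
    [0,0,0,0,0,0]
  ]
}}

```text
t: 46.32
position: [0.6162, 0.0837, 0.2252]
eef_rot: [-3.141, 0.001, -0.011]
ft_force: [-0.4, -1.2, -0.7]
opening: 0.669
grasp_force: 0.0
```

Call:
{"name": "play_rows", "arguments": {
  "deltas": [
    [-0.1,0.5,0,0,0,0],
    [-0.25,1,0,0,0,0],
    [-0.25,1,0,0,0,0],
    [-0.25,1,0,0,0,0],
    [-0.25,1,0,0,0,0],
    [-0.25,1,0,0,0,0],
    [-0.25,1,0,0,0,0],
    [-0.25,1,0,0,0,0]
  ]
}}

```text
t: 47.32
position: [0.5566, -0.1429, 0.2186]
eef_rot: [-3.141, 0.002, 0.005]
ft_force: [0.2, 0.1, -0.2]
opening: 0.67
grasp_force: 0.0
```

Call:
{"name": "play_rows", "arguments": {
  "deltas": [
    [-0.25,1,0,0,0,0],
    [-0.25,1,0,0,0,0],
    [-0.25,1,0,0,0,0],
    [-0.25,1,0,0,0,0],
    [-0.25,1,0,0,0,0],
    [-0.25,1,0,0,0,0],
    [-0.25,1,0,0,0,0],
    [0,0,0,0,0,0]
  ]
}}

```text
t: 48.32
position: [0.5035, -0.3532, 0.2184]
eef_rot: [-3.14, 0.006, 0.004]
ft_force: [0.3, 0.3, -0.1]
opening: 0.667
grasp_force: 0.0
```

Run:
```python
from h import *
st=r.sense();print(st['position'],st['eef_rot'])
s=snap('wrist');b=snap('side')
w=s['pixels'][100:400,170:470];v=b['pixels'][150:350,200:400]
cv2.imwrite('pics/w11.png',np.hstack([cv2.resize(w,(400,400)),cv2.resize(v,(400,400))]))
```

```text
[ 0.50350957 -0.35319873  0.21835465] [-3.14008534  0.00581373  0.00442566]
```

View pics/w11.png

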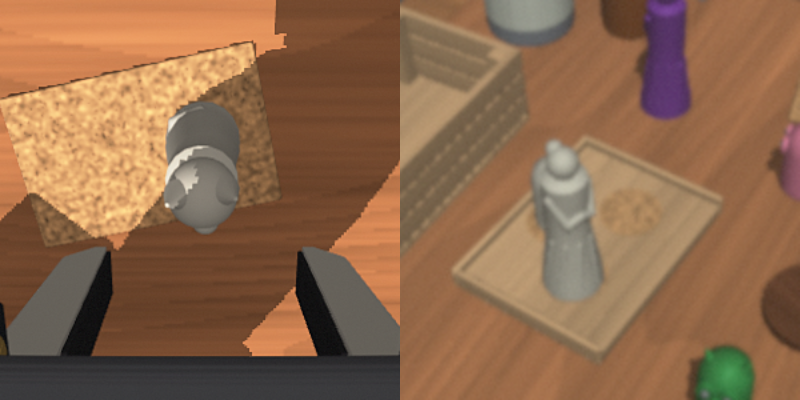

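Robed is back upright on its spot, and the cat is centred at crop x 202 against a finger middle of 203. I'll grip the cat slightly lower this time.

Call:
{"name": "play_rows", "arguments": {
  "deltas": [
    [0.04,0,0.7,0,0,0],
    [0,0,0.8,0,0,0],
    [0,0,0.8,0,0,0],
    [0,0,0.8,0,0,0],
    [0,0,0.4,0,0,0],
    [0,0,0.1,0,0,0],
    [0,0,0,0,0,0]
  ]
}}

```text
t: 49.3
position: [0.5073, -0.3513, 0.1129]
eef_rot: [3.141, -0.0, 0.001]
ft_force: [0.6, -0.1, 0.1]
opening: 0.664
grasp_force: 0.0
```

Call:
{"name": "play_rows", "arguments": {
  "claw": 30,
  "newtons": 22,
  "deltas": [
    [0,0,0,0,0,0],
    [0,0,0,0,0,0],
    [0,0,0,0,0,0],
    [0,0,0,0,0,0],
    [0,0,0,0,0,0]
  ]
}}

```text
t: 49.92
position: [0.5073, -0.3517, 0.113]
eef_rot: [3.141, -0.001, 0.001]
ft_force: [0.4, -1.3, 2.8]
opening: 0.394
grasp_force: 22.0
```

Call:
{"name": "play_rows", "arguments": {
  "deltas": [
    [0,0,-0.3,0,0,0],
    [0,0,-0.6,0,0,0],
    [0,0,-0.8,0,0,0],
    [0,0,-0.9,0,0,0],
    [0,0,-0.6,0,0,0],
    [0,0,0,0,0,0],
    [0,0,0,0,0,0]
  ]
}}

```text
t: 50.8
position: [0.5066, -0.351, 0.2074]
eef_rot: [-3.141, 0.001, 0.002]
ft_force: [-1.3, -0.3, -3.5]
opening: 0.391
grasp_force: 22.0
```

Call:
{"name": "play_rows", "arguments": {
  "deltas": [
    [0.15,-0.5,0,0,0,0],
    [0.25,-0.8,0,0,0,0],
    [0.3,-1,0,0,0,0],
    [0.3,-1,0,0,0,0],
    [0.3,-1,0,0,0,0],
    [0.3,-1,0,0,0,0],
    [0.3,-1,0,0,0,0],
    [0.3,-1,0,0,0,0]
  ]
}}

```text
t: 51.8
position: [0.5727, -0.13, 0.2073]
eef_rot: [-3.141, -0.0, 0.003]
ft_force: [0.3, -0.6, -3.8]
opening: 0.391
grasp_force: 22.0
```

Call:
{"name": "play_rows", "arguments": {
  "deltas": [
    [0.3,-1,0,0,0,0],
    [0.3,-1,0,0,0,0],
    [0.3,-1,0,0,0,0],
    [0.15,-0.7,0,0,0,0],
    [0.1,-0.48,0,0,0,0],
    [0,0,0,0,0,0],
    [0,0,0,0,0,0]
  ]
}}

```text
t: 52.68
position: [0.6075, -0.0078, 0.2084]
eef_rot: [3.141, -0.002, -0.0]
ft_force: [-0.4, 0.3, -3.9]
opening: 0.393
grasp_force: 22.0
```

Call:
{"name": "play_rows", "arguments": {
  "deltas": [
    [0,-0.02,0.6,0,0,0],
    [0,0,0.8,0,0,0],
    [0,0,0.7,0,0,0],
    [0,0,0.37,0,0,0],
    [0,0,0.2,0,0,0],
    [0,0,0,0,0,0]
  ]
}}

```text
t: 53.42
position: [0.6077, -0.0064, 0.1283]
eef_rot: [-3.142, 0.001, 0.0]
ft_force: [-0.4, 0.5, -2.9]
opening: 0.392
grasp_force: 22.0
```

Call:
{"name": "play_rows", "arguments": {
  "deltas": [
    [0,0,0.08,0,0,0],
    [0,0,0,0,0,0]
  ]
}}

```text
t: 53.68
position: [0.608, -0.0064, 0.1264]
eef_rot: [3.142, -0.001, 0.001]
ft_force: [-1.2, -0.2, -3.0]
opening: 0.39
grasp_force: 22.0
```

Call:
{"name": "play_rows", "arguments": {
  "deltas": [
    [0,0,0.1,0,0,0],
    [0,0,0,0,0,0]
  ]
}}

```text
t: 53.92
position: [0.6075, -0.0063, 0.1227]
eef_rot: [-3.142, 0.001, 0.001]
ft_force: [-0.1, 0.3, -2.9]
opening: 0.389
grasp_force: 22.0
```

Call:
{"name": "play_rows", "arguments": {
  "deltas": [
    [0,0,0.05,0,0,0],
    [0,0,0,0,0,0]
  ]
}}

```text
t: 54.18
position: [0.6081, -0.0064, 0.1221]
eef_rot: [3.142, -0.001, 0.002]
ft_force: [0.2, -0.1, 1.5]
opening: 0.394
grasp_force: 22.0
```

Contact; I'll release, rise and go back to the second viewpoint for a check.

Call:
{"name": "play_rows", "arguments": {
  "claw": 62,
  "deltas": [
    [0,0,0,0,0,0],
    [0,0,0,0,0,0],
    [0,0,0,0,0,0],
    [0,0,-0.5,0,0,0],
    [0,0,-1,0,0,0],
    [0,0,-1,0,0,0],
    [0,0,-1,0,0,0],
    [0,0,-1,0,0,0]
  ]
}}

```text
t: 55.18
position: [0.6078, -0.0064, 0.2589]
eef_rot: [3.141, -0.001, 0.002]
ft_force: [-0.3, 0.6, 0.4]
opening: 0.665
grasp_force: 0.0
```

Call:
{"name": "play_rows", "arguments": {
  "deltas": [
    [0,0,-1,0,0,0],
    [0,0,-1,0,0,0],
    [-0.4,0,-1,0,0,0],
    [-0.5,-0.3,-0.25,0,0,0],
    [-0.5,-0.5,0,0,0,0],
    [-0.5,-0.5,0,0,0,0],
    [0,0,0,0,0,0],
    [0,0,0,0,0,0]
  ]
}}

```text
t: 56.18
position: [0.551, 0.0323, 0.3546]
eef_rot: [3.141, -0.001, 0.002]
ft_force: [0.4, 0.3, -0.1]
opening: 0.667
grasp_force: 0.0
```

Run:
```python
from h import *
st=r.sense();print(st['position'],st['eef_rot'])
s=snap('wrist','w12f');T=toolT(st);T2=np.load('w2.npz')['T'];print(T2[:3,3])
w=s['pixels'][50:200,220:420];o=cv2.imread('pics/w2.png')
cv2.imwrite('pics/w12.png',np.vstack([cv2.resize(w,(400,300),interpolation=2),cv2.resize(o[50:200,220:420],(400,300),interpolation=2)]))
for im,t in((o,T2),(s['pixels'],T)):
    hsv=cv2.cvtColor(im,cv2.COLOR_BGR2HSV);m=((hsv[...,1]<60)&(hsv[...,2]>60)).astype(np.uint8)
    cs,_=cv2.findContours(m,cv2.RETR_EXTERNAL,cv2.CHAIN_APPROX_NONE)
    for q in cs:
        x,y,ww,h=cv2.boundingRect(q)
        if cv2.contourArea(q)>300 and y<280: e=cv2.minAreaRect(q)[0];print((x,y,ww,h),[plane(s,p,.15,t)[:2].round(4) for p in((x,y),(x+ww,y+h))])
```

```text
[0.55101285 0.0323093  0.35463493] [ 3.14128768e+00 -6.54031910e-04  1.62671006e-03]
[0.55096833 0.03228386 0.3538932 ]
(325, 266, 35, 49) [array([0.4921, 0.0295]), array([ 0.4379, -0.0071])]
(37, 168, 124, 122) [array([0.5914, 0.3067]), array([0.4658, 0.1987])]
(333, 121, 53, 54) [array([0.6323, 0.0224]), array([ 0.5832, -0.0281])]
(249, 116, 54, 47) [array([0.6369, 0.0991]), array([0.5943, 0.0503])]
(299, 74, 45, 47) [array([0.6728, 0.0529]), array([0.6323, 0.0123])]
(0, 20, 53, 91) [array([0.7227, 0.3187]), array([0.6436, 0.2817])]
(130, 4, 47, 61) [array([0.7317, 0.1986]), array([0.6812, 0.1615])]
(593, 0, 47, 31) [array([ 0.7368, -0.2043]), array([ 0.7132, -0.2519])]
(80, 0, 70, 58) [array([0.7362, 0.2427]), array([0.6875, 0.1853])]
(37, 168, 125, 122) [array([0.5916, 0.3074]), array([0.4658, 0.198 ])]
(333, 123, 53, 54) [array([0.6309, 0.0224]), array([ 0.5816, -0.0282])]
(248, 116, 55, 47) [array([0.6373, 0.1002]), array([0.5946, 0.0504])]
(303, 76, 39, 45) [array([0.6716, 0.0495]), array([0.6327, 0.0142])]
(0, 21, 53, 90) [array([0.7224, 0.3198]), array([0.6439, 0.2824])]
(131, 5, 46, 60) [array([0.7315, 0.1985]), array([0.6817, 0.162 ])]
(593, 0, 47, 32) [array([ 0.7376, -0.2047]), array([ 0.7131, -0.2526])]
(81, 0, 70, 58) [array([0.7367, 0.2426]), array([0.6879, 0.1849])]
```

View pics/w12.png

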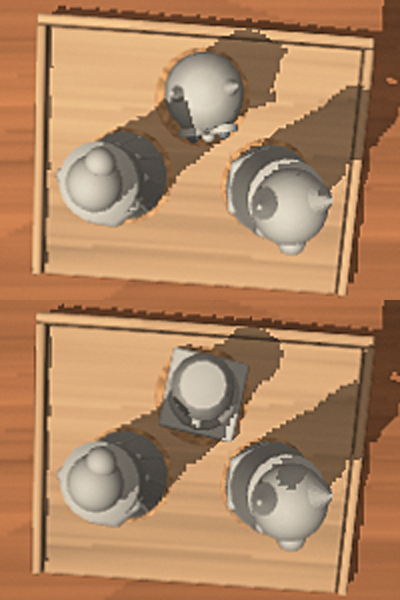

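The upper picture (now) matches the lower one (start): robed is within about 0.5 mm and the cat within about 1.5 mm of where they began. The owl is on the back disc, and everything stands upright.

```bash
python3 -c "
from station import r
print(r.finish_job())"
```

```text
the job is handed in; nothing more can be done
None
```

The job is handed in: the bust is on the turntable (about 2–3 mm off centre by camera), the owl is on the bust's old spot, and robed and cat are back within about 1.5 mm of theirs, all upright; one early grip slipped off robed, which stayed standing.

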